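# Ready the microphone position

## Task

Stand the knocked-over desk tripod back up on its three feet, then take the shotgun microphone out of the half-open equipment case, tilting it so that it slips out slantwise past the fixed half of the lid without being forced against the case. Finish while still holding the microphone, roughly level, a few centimetres to a hand's breadth above the middle of the standing tripod's head and touching nothing else, so that a colleague can fit the mount between them; do not let go. Leave the paper cup, the remote control and the hand-sanitiser bottle where they are.

Things in the scene. Friction and masses are not known exactly. Their poses are not given: they have to be found in the camera images.
- tripod: Desk tripod, 168 mm tall, 0.26 kg, loose; starts lying on two feet and the rim of its head plate. Origin: on its axis at sole level; +z runs along the axis from feet to head (vertical when standing; at the start it points about 11 degrees below level). Hub (radius 15) at z 66 to 92 mm, plain column (radius 11) z 92 to 137, green head plate (radius 22) z 152 to 160, screw to 168.
- tripod_feet (a point): Midpoint of the line joining the soles of the two feet it lies on (42.5 mm from the axis, along the tripod's x); it rolls upright about this line, which runs along the tripod's y. The 3 legs end in ball feet (radius 7) 85 mm from the axis at 60, 180, 300 degrees from +x; the 180 one sticks up at first. Leaning less than about 25 degrees to this side it settles upright by itself.
- tripod_grip (a point): The middle of the tripod's plain column, on its axis, 115 mm above the soles: a good place to pinch across the column (22 mm thick), fingers either side along the tripod's y. About 28 mm above the desk while the tripod lies. Pinched lightly, the column swivels between the fingers as the tripod is rolled up. Axes as tripod.
- tripod_head (a point): Centre of the top face of the tripod's green head plate, on the axis, 160 mm above the soles; axes as tripod.
- mic: Shotgun microphone: round rod 250 mm long, 20 mm thick, 0.14 kg lying lengthwise on the case's foam floor, axis 39 mm above the desk. Origin at its middle (nearly its centre of mass); x along the rod, +x to the bare aluminium plug end (under the opening), -x to the black slotted end (under the lid). Pinch the bare part x = +15 to +95 mm; hexagonal rubber rings, 26 mm, at x = -100 and +108.
- mic_nose (a point): Centre of the slotted sound end of the microphone (x = -125 mm); starts some 95 mm in under the closed part of the lid.
- mic_plug (a point): Centre of the plug end of the microphone (x = +125 mm); starts under the opening, some 15 mm from the end wall.
- case: Black equipment case with aluminium edges, heavy, does not move, 338 (x) x 168 (y) mm outside, walls 9 mm, rim 90 mm above the desk. Origin: centre of its underside; x lengthwise, +x towards the open end. Inside 320 x 150 mm; grey foam floor 26 mm above the desk, so 64 mm deep below the rim.
- lid_edge (a point): Middle of the fixed lid's edge, at the height of its underside (90 mm above the desk), x = -10 mm in the case. The lid covers the case from its -x end to here: a shut green leaf with the other, black leaf folded back on top, together 16 mm thick. It does not move.
- case_opening (a point): Centre of the opening at rim height, x = 75 mm in the case; axes as case. The opening is 170 mm long, from the lid's edge (x = -10) to the inside of the end wall (x = 160), and 150 mm wide.
- cup: white paper cup, 85 mm tall, 74 mm across the rim, standing on the desk; origin at the centre of its underside; leave alone
- remote: black remote control, 170 x 44 x 18 mm, lying on the desk; origin at the centre of its underside; leave alone
- sanitiser: small white bottle with green label and cap, 110 mm tall, 48 mm across, standing on the desk; origin at the centre of its underside; leave alone

How it is judged:
On the way, in this order (a step that is already met when the one before it is completed fails the run):
1. the tripod stands upright on its feet, let go and at rest (angle between tripod's own z axis and vertical below 0.1 rad and linear speed of tripod below 0.02 m/s and contact force between tripod and the arm below 0.2 N and contact force between tripod and the fingers below 0.2 N), for 0.3 s.
2. the whole microphone is out of the case, above its rim, held in the fingers (height (world z) of each of mic_nose, mic_plug above 0.12 m and contact force between mic and the fingers above 1 N and contact force between mic and case below 0.2 N), for 0.2 s.
At the end, for the whole second after the job is handed in: Tripod stands on its feet within 6 degrees of upright, at rest, touched only by the desk; the mic is still gripped, at rest, within 21 degrees of level, its middle within 60 mm sideways of the tripod head and 30 to 150 mm above it, touching neither tripod nor case (all of step 1 and height (world z) of tripod below 0.01 m and contact force between mic and tripod below 0.1 N and contact force between mic and case below 0.1 N and contact force between mic and the fingers above 1 N and horizontal distance between mic and tripod_head below 0.06 m and z of mic in the frame of tripod_head between 0.03 and 0.15 m and angle between mic's own x axis and vertical between 1.2 and 1.94 rad and linear speed of mic below 0.03 m/s); the arm keeps its last pose, push and grip.
It fails at once if the microphone is forced against the case (over 30 N) (contact force between mic and case above 30 N).
It fails at once if the cup is shifted more than 30 mm or tipped (distance of cup from where it was at the start of the episode above 0.03 m or angle between cup's own z axis and vertical above 0.4 rad).
It fails at once if the remote is shifted more than 30 mm (distance of remote from where it was at the start of the episode above 0.03 m).
It fails at once if the sanitiser bottle is shifted more than 30 mm or tipped (distance of sanitiser from where it was at the start of the episode above 0.03 m or angle between sanitiser's own z axis and vertical above 0.4 rad).
It also fails if it takes over 72 s, if anything falls off the work surface, if the arm or the gripper's body presses on something with over 40 N, if the wrist force passes 120 N, or if a joint passes its speed limit or range.

## Robot

A 6-joint arm with a two-finger parallel gripper is mounted at the origin on the work surface. World frame = base frame: x ahead of the robot, y to its left, z up, the work surface at z = 0. Lengths are in m, angles in rad, forces in N, time in s.
With the tool pointing down it reaches from about 0.375 to 0.9 m from the base axis. Payload 3.1 kg.
Tool frame: the origin (TCP) lies at the centre of the arm's flange, where the gripper is bolted on; the fingertips stand 173 mm ahead of it and the grasp point (between the pads) lies 155 mm ahead of it (tip_extent is the distance from the TCP to the fingertips, in m); z points along the fingers, y is the direction in which the jaws open and shut (so a half turn about z gives the same grasp; the last joint's range is limited). The gripper opens to 85 mm and grips with 20 to 120 N. Pads are 22 mm wide; open, the fingers measure 114 mm over their backs; the gripper's body (76 mm by 85 mm) begins 54 mm behind the grasp point. The pads swing forward as they close: fully open they stand 13 mm farther back than shut.
Start: joints at [1.085, 0.527, 1.433, -0, 1.181, -0.178], TCP at [0.189, 0.596, 0.405] pointing down, gripper open.
Joint ranges: [-3.08, 3.08], [-0.75, 2.2], [0.22, 2.44], [-1.43, 4.57], [0, 2.65], [-2.85, 2.85]. Speed limits (rad/s): [2.79, 2.79, 3.14, 3.14, 3.14, 3.14].

## Interface

Orientations are given as a unit quaternion [x, y, z, w].
In Python, from station import sense, snapshot, sign_off, tip_extent gives the robot as it stands. The module is installed in compiled form; this text tells all that it offers.
- The arm moves only by the tool servo_tool, never from a script. Its argument "rows" is a list of rows, each a list of 3 entries, a list of its own where there are three numbers: the shift along the tool's x, y, z in mm, then the turn about the tool's z in degrees, then the opening, from -1 (shut) to 1 (fully open), so that 0 is half open. A call has 1 to 8 rows; each row is the pose to reach, as a shift and turn from the pose measured when the call began, along the tool's axes at that moment; what a row does not reach only later rows make up. A row lasts 1/10 s, in which the tool goes at most 50 mm and 8.59 degrees, less where a joint would pass 70% of its speed; a pose out of reach is approached as far as the arm can. A call with a gripper value outside its range is refused whole. The fingers move at their own pace and stop on an object; "force" is the grip in N (left out, the last holds). Time passes only in rows, so rows that repeat a pose let the fingers close. It gives the time, the measured TCP pose, the force and the opening at its end, in the units of the state.
- sense(): the state, without advancing time (a new reading comes with each control period).
- snapshot(name): name is "scene" or "top" or "wrist"; returns a dict with "image" (384x512x3 uint8, blue, green, red), "z_map" (384x512 float32, m along the optical axis (not along the pixel's ray), 0 where there is no reading), "vertical_fov" (degrees; the focal length in pixels is half the picture's height over the tangent of half this angle, whatever the lens; pixels are square), "cx", "cy" (the principal point, pixels), "cam_to_world" (4x4, takes a point from camera to world coordinates). Camera axes: x right, y down, z forward; pixel columns grow to the right and rows downward; lengths in m; the calibration is good to about 2 mm. A picture is of the moment at which its call begins.
- sign_off(): hands the job in, once; it reports no verdict.
The state is a dict: "t": time; "q": joint angles; "qd": joint speeds; "tau": joint torques, N m; "tcp_pos": TCP position; "tool_rot": TCP orientation; "force": force on the tool from outside, world axes, zero at the start; "ft_torque": the same for the moment, N m; "finger_gap": opening from 0.0 (shut) to 1.0 (fully open).
Only numpy, scipy, OpenCV 4.12 (cv2) and the standard library are available. Lean on these libraries where they do the work, as an engineer would, in place of code of your own. Each camera call takes 0.05 s, during which the arm holds its last target. There are 200 camera calls.

## Working session

There is one attempt and no reset: what is moved stays moved. The work goes in short steps, Python scripts to look and compute and a tool call to move; the robot and the scene stay as the last step left them, time stands still between calls to the robot, and variables do not carry over. Pictures are saved under pics/ and viewed, about 8 in all and at most 12, crops included, and the job is handed in when it is done.

Besides the shell and the picture viewer there is one more tool, called after ">>>" as a command line: name --argument value ..., lists and objects as JSON in quotes. servo_tool: Moves the arm, as the interface text tells. Its arguments: {"type":"object","properties":{"rows":{"type":"array"},"force":{"type":"number"}},"required":["rows"]}

```bash
mkdir -p pics; cat > h.py <<'E'
import numpy as np, cv2
from station import sense, snapshot, sign_off, tip_extent
def cam(n,save=None):
    s=snapshot(n)
    if save: cv2.imwrite('pics/'+save+'.png',s['image']); np.savez('pics/'+save+'.npz',**s)
    return s
def load(n): return dict(np.load('pics/'+n+'.npz'))
def cloud(s):
    z=s['z_map']; h,w=z.shape; f=h/2/np.tan(np.radians(float(s['vertical_fov']))/2)
    v,u=np.mgrid[:h,:w]
    P=np.stack([(u-s['cx'])/f*z,(v-s['cy'])/f*z,z],-1)
    M=s['cam_to_world']; W=P@M[:3,:3].T+M[:3,3]; W[z==0]=np.nan
    return W
E
python3 - <<'E'
from h import *
for n in('top','scene','wrist'):
    s=cam(n,n+'0'); print(n,s['vertical_fov'],s['cam_to_world'].round(3).tolist())
print(sense())
a=[cv2.imread(f'pics/{n}0.png') for n in('top','scene')]
cv2.imwrite('pics/a.png',cv2.resize(a[0],(800,600),interpolation=cv2.INTER_CUBIC))
cv2.imwrite('pics/b.png',np.vstack([a[1],])) 
E
```

```text
top 50.37468827684467 [[0.002, -0.991, 0.137, 0.461], [-1.0, -0.002, -0.001, 0.091], [0.001, -0.137, -0.991, 1.29], [0.0, 0.0, 0.0, 1.0]]
scene 51.21504374390582 [[-0.699, 0.558, -0.447, 1.052], [0.715, 0.561, -0.417, 0.481], [0.018, -0.611, -0.791, 0.877], [0.0, 0.0, 0.0, 1.0]]
wrist 65.16737875278919 [[0.303, 0.916, 0.264, 0.121], [0.953, -0.29, -0.086, 0.617], [-0.002, 0.278, -0.961, 0.373], [0.0, 0.0, 0.0, 1.0]]
{'t': 0.15, 'q': array([ 1.08549879e+00,  5.28287061e-01,  1.43356687e+00, -1.25088048e-05,
        1.18142445e+00, -1.78493578e-01]), 'qd': array([ 2.21639275e-04, -2.84752017e-03, -2.72893260e-03, -3.41372650e-06,
       -3.73924501e-04,  4.76593480e-04]), 'tau': array([ 6.31005769e-04, -4.42742908e+01, -1.78274381e+01, -2.67114638e-04,
        5.54774160e-03,  1.58288469e-05]), 'tcp_pos': array([0.18861117, 0.59560326, 0.4039501 ]), 'tool_rot': array([ 1.52798633e-01,  9.88256984e-01, -7.98751030e-04, -2.69166775e-04]), 'force': array([ 0.47616854, -0.08107749,  0.57482254]), 'ft_torque': array([0.01829664, 0.01219541, 0.02251327]), 'finger_gap': 0.9966042582243412}
```

View pics/a.png

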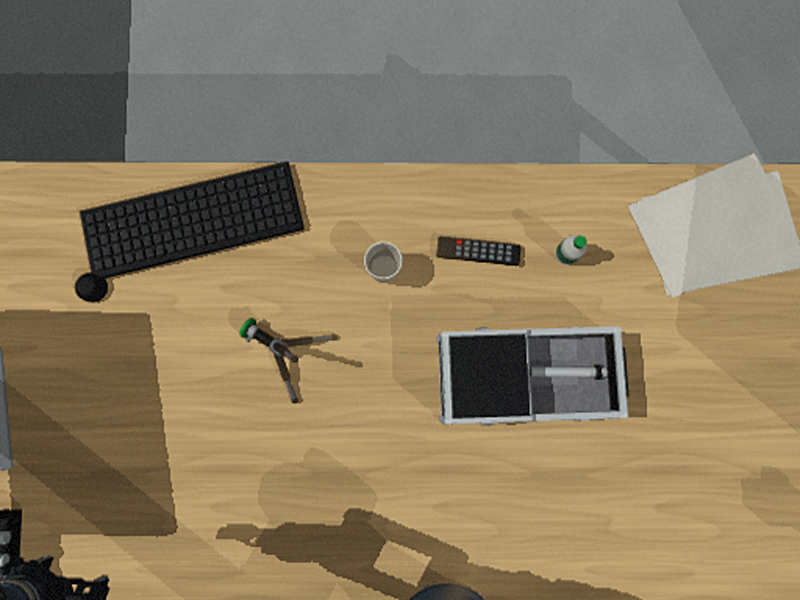

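View pics/b.png

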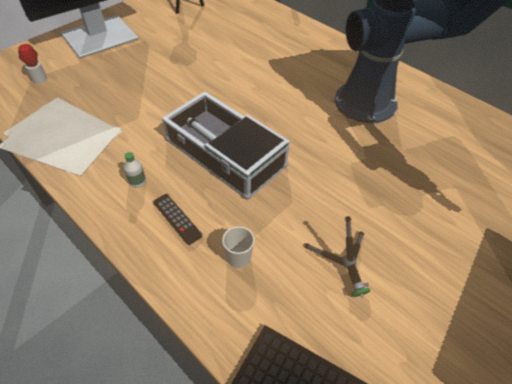

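```bash
python3 - <<'E'
from h import *
t=load('top0'); s=load('scene0')
a=cv2.resize(t['image'][195:265,145:240],None,fx=5.6,fy=5.6,interpolation=cv2.INTER_CUBIC)[:, :400]
a=cv2.resize(t['image'][195:265,145:240],(480,354),interpolation=cv2.INTER_CUBIC)
b=cv2.resize(s['image'][205:305,295:385],(318,354),interpolation=cv2.INTER_CUBIC)
cv2.imwrite('pics/c.png',np.hstack([a,b]))
W=cloud(t)
def st(m): 
    p=W[m]; return len(p),np.nanmean(p,0).round(4),np.nanmin(p,0).round(4),np.nanmax(p,0).round(4)
x,y,z=W[...,0],W[...,1],W[...,2]
print('desk z',np.nanmedian(z[200:210,260:275]))
u,v=np.meshgrid(np.arange(512),np.arange(384))
I=t['image'].astype(int)
m=(u>145)&(u<240)&(v>195)&(v<265)&(z>.008)
print('tripod',st(m))
g=m&(I[...,1]>I[...,2]+30)&(I[...,1]>I[...,0]+20); print('green',st(g))
c=(u>270)&(u<410)&(v>205)&(v<275)
rim=c&(abs(z-.09)<.004); print('rim',st(rim)); 
p=W[rim][:,:2].astype(np.float32); r=cv2.minAreaRect(p*1000); print('rect',r)
lid=c&(z>.1); r=cv2.minAreaRect(W[lid][:,:2].astype(np.float32)*1000); print('lid',r,np.nanmedian(z[lid]))
mic=c&(z>.042)&(z<.06)&(u>335)&(u<392)&(v>225)&(v<250); print('mic',st(mic))
q=W[mic]; q=q[(I[mic].min(1)>120)]; print(len(q), q.mean(0), np.linalg.svd(q-q.mean(0))[2][0]); print('ext',q.min(0),q.max(0))
for n,bx in dict(cup=(230,260,150,182),remote=(278,336,148,172),san=(355,378,148,172)).items():
    mm=(u>bx[0])&(u<bx[1])&(v>bx[2])&(v<bx[3])&(z>.01); print(n,st(mm))
E
```

```text
desk z -9.944631237079893e-05
tripod (652, array([0.5536, 0.3265, 0.0399]), array([0.4395, 0.1687, 0.008 ]), array([0.6401, 0.414 , 0.1412]))
green (54, array([0.5949, 0.3962, 0.0364]), array([0.5773, 0.3846, 0.0198]), array([0.6115, 0.4077, 0.0507]))
rim (721, array([ 0.501 , -0.2424,  0.0897]), array([ 0.4098, -0.331 ,  0.0861]), array([0.591 , 0.0147, 0.0939]))
rect ((500.3227844238281, -157.56288146972656), (174.95697021484375, 341.9263000488281), 2.061469793319702)
lid ((498.1343078613281, -68.28726196289062), (170.14170837402344, 160.69107055664062), 2.344271421432495) 0.10581473514141848
mic (333, array([ 0.5089, -0.2433,  0.0475]), array([ 0.4738, -0.3189,  0.042 ]), array([ 0.5429, -0.1599,  0.0589]))
192 [ 0.50828935 -0.24232293  0.04707493] [-0.00203873 -0.99997868 -0.00620294]
ext [ 0.50069994 -0.30946051  0.04200755] [ 0.51615298 -0.19005593  0.05504366]
cup (295, array([0.73  , 0.1271, 0.0574]), array([0.6848, 0.0915, 0.0104]), array([0.7552, 0.161 , 0.0906]))
remote (717, array([ 0.7558, -0.0678,  0.0177]), array([ 0.7266, -0.1517,  0.0104]), array([0.7851, 0.0181, 0.0266]))
san (275, array([ 0.7464, -0.2426,  0.0703]), array([ 0.7284, -0.2735,  0.0102]), array([ 0.7767, -0.2252,  0.1141]))
```

View pics/c.png

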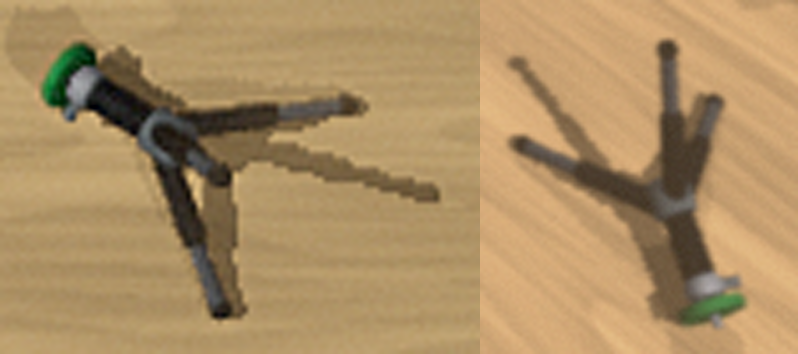

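```bash
cat >> h.py <<'E'
def ray(s,u,v,zp):
    f=s['z_map'].shape[0]/2/np.tan(np.radians(float(s['vertical_fov']))/2)
    M=s['cam_to_world']; d=M[:3,:3]@np.array([(u-s['cx'])/f,(v-s['cy'])/f,1]); o=M[:3,3]
    return o+d*(zp-o[2])/d[2]
E
python3 - <<'E'
from h import *
from scipy.optimize import least_squares
t=load('top0'); s=load('scene0')
k=5.053
A=ray(t,145+350/k,195+105/k,.007);B=ray(t,145+220/k,195+310/k,.007)
print('feet top',A,B,np.linalg.norm(A-B))
k2=318/90
A2=ray(s,295+520/k2-480/k2,205+143/k2,.007);B2=ray(s,295+(667-480)/k2,205+47/k2,.007)
print('feet scene',A2,B2,np.linalg.norm(A2-B2),'third?',ray(s,295+(713-480)/k2,205+102/k2,.007))
# axis: sdf fit of tripod to both clouds
pts=[]
for c,bx in((t,(145,240,195,265)),(s,(295,385,205,305))):
    W=cloud(c)[bx[2]:bx[3],bx[0]:bx[1]].reshape(-1,3); W=W[W[:,2]>.012]; pts.append(W)
def seg(p,a,b,r):
    h=np.clip(((p-a)@(b-a))/((b-a)@(b-a)),0,1); return np.linalg.norm(p-a-h[:,None]*(b-a),axis=1)-r
def cyl(p,z0,z1,r):
    dx=np.linalg.norm(p[:,:2],axis=1)-r; dz=abs(p[:,2]-(z0+z1)/2)-(z1-z0)/2
    return np.minimum(np.maximum(dx,dz),0)+np.hypot(np.maximum(dx,0),np.maximum(dz,0))
def frame(q):
    x,y,yaw,tl=q # foot mid, direction of head, tilt below level
    d=np.array([np.cos(yaw),np.sin(yaw),0]);up=np.array([0,0,1.])
    Z=d*np.cos(tl)-up*np.sin(tl); X=-(up*np.cos(tl)+d*np.sin(tl)); Y=np.cross(Z,X)
    R=np.c_[X,Y,Z]; o=np.array([x,y,0])+.007*up-R@np.array([.0425,0,.007])
    return R,o
def res(q,P):
    R,o=frame(q); p=(P-o)@R
    D=[cyl(p,.066,.092,.015),cyl(p,.092,.152,.011),cyl(p,.152,.160,.022)]
    for a in(60,180,300):
        c=np.array([np.cos(np.radians(a)),np.sin(np.radians(a)),0])
        D.append(seg(p,c*.012+[0,0,.075],c*.085+[0,0,.007],.0055))
    return np.min(D,0)
m=(A+B)/2
for n,P in(('top',pts[0]),('scene',pts[1]),('both',np.vstack(pts))):
    r=least_squares(res,[m[0],m[1],np.arctan2(.3962-m[1],.5949-m[0]),.19],args=(P,),loss='soft_l1',f_scale=.003)
    R,o=frame(r.x); print(n,r.x,np.degrees(r.x[2:]),'med',np.median(abs(r.fun if len(r.fun)==len(P) else 0)),'grip',o+R@[0,0,.115],'head',o+R@[0,0,.16])
E
```

```text
feet top [0.57726321 0.22279869 0.007     ] [0.45059935 0.30079884 0.007     ] 0.14875401800272173
feet scene [0.57862641 0.22345959 0.007     ] [0.43654041 0.24826599 0.007     ] 0.14423518537973243 third? [0.45238063 0.30108931 0.007     ]
top [0.51703711 0.26530129 1.03294987 0.16130804] [59.18366784  9.24226971] med 0.0015974107867505897 grip [0.57514275 0.36271126 0.03160245] head [0.59789642 0.40085618 0.02437503]
scene [0.51679755 0.26490874 1.03922806 0.17056378] [59.54338154  9.77258494] med 0.0015247425614683323 grip [0.57440345 0.3628737  0.03055159] head [0.59688232 0.40110141 0.02291338]
both [0.51684487 0.26505208 1.0372673  0.16729835] [59.43103825  9.58548921] med 0.0015385831111393057 grip [0.57460333 0.36283716 0.03092257] head [0.59716968 0.40104199 0.02342921]
```

```bash
cat >> h.py <<'E'
from scipy.spatial.transform import Rotation as Ro
def yaw(): return np.degrees(np.arctan2(*Ro.from_quat(sense()['tool_rot']).as_matrix()[[1,0],[1,1]]))
def go(x,y,z,jaw=None):
    s=sense(); R=Ro.from_quat(s['tool_rot']).as_matrix(); sh=R.T@(np.array([x,y,z])-s['tcp_pos'])*1000
    print('t',round(s['t'],2),'tcp',s['tcp_pos'].round(4),'q',s['q'].round(2),'jaw',yaw().round(1),'F',s['force'].round(1),'gap',round(s['finger_gap']*85,1))
    print('shift mm',sh.round(1),'turn', None if jaw is None else round((yaw()-jaw+180)%360-180,1))
E
python3 -c "
from h import *
go(.5705,.356,.30,-30.6)"
```

```text
t 0.15 tcp [0.1886 0.5956 0.404 ] q [ 1.09  0.53  1.43 -0.    1.18 -0.18] jaw 72.4 F [ 0.5 -0.1  0.6] gap 84.7
shift mm [-436.4 -112.9  104. ] turn 103.0
```

>>> servo_tool --rows '[[[-20,-5,5],4,1],[[-60,-15,15],12,1],[[-105,-27,25],20,1],[[-150,-39,36],28,1],[[-195,-50,47],36,1],[[-240,-62,57],44,1],[[-285,-74,68],52,1],[[-330,-85,79],60,1]]' --force 20

```text
t: 0.95
tcp_pos: [0.4788, 0.4135, 0.3243]
tool_rot: [0.629, 0.778, -0.001, 0.0]
force: [0.6, 0.1, -0.9]
finger_gap: 0.998
```

```bash
python3 -c "
from h import *
go(.5705,.356,.29,-30.6)"
```

```text
t 0.95 tcp [0.4788 0.4135 0.3243] q [ 0.54  0.63  1.48 -0.    1.03  0.33] jaw 12.1 F [ 0.6  0.1 -0.9] gap 84.8
shift mm [-75.3  77.7  34.3] turn 42.7
```

>>> servo_tool --rows '[[[-20,20,8],8,1],[[-45,46,18],16,1],[[-65,66,28],24,1],[[-75,78,34],32,1],[[-75,78,34],39,1],[[-75,78,34],42.7,1],[[-75,78,34],42.7,1]]'

```text
t: 1.65
tcp_pos: [0.5708, 0.3561, 0.2896]
tool_rot: [0.869, 0.495, -0.002, 0.0]
force: [-0.1, -0.5, 0.1]
finger_gap: 0.998
```

```bash
python3 - <<'E'
from h import *
go(.5705,.356,.19,-30.6)
s=cam('wrist','w1')
W=cloud(s); 
cv2.imwrite('pics/w1b.png',s['image'])
c=cam('scene','s1')
cv2.imwrite('pics/d.png',np.hstack([s['image'],cv2.resize(c['image'][150:350,260:410],(288,384),interpolation=cv2.INTER_CUBIC)]))
E
```

```text
t 1.65 tcp [0.5708 0.3561 0.2896] q [ 0.39  0.72  1.4  -0.    1.02  0.93] jaw -30.6 F [-0.1 -0.5  0.1] gap 84.8
shift mm [ 0.1 -0.2 99.6] turn -0.0
```

View pics/d.png

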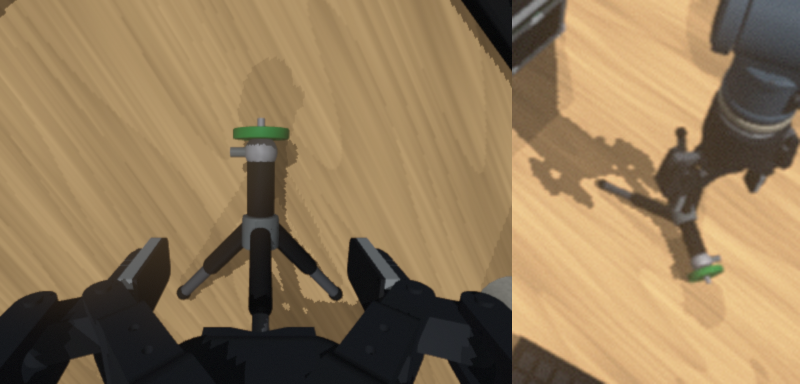

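>>> servo_tool --rows '[[[0,0,15],0,1],[[0,0,40],0,1],[[0,0,65],0,1],[[0,0,85],0,1],[[0,0,97],0,1],[[0,0,100],0,1],[[0,0,100],0,0.2],[[0,0,100],0,-0.2]]' --force 20

```text
t: 2.55
tcp_pos: [0.5709, 0.3564, 0.1909]
tool_rot: [0.868, 0.496, -0.0, 0.001]
force: [0.3, -0.5, -0.2]
finger_gap: 0.694
```

>>> servo_tool --rows '[[[0,0,0],0,-1],[[0,0,0],0,-1],[[0,0,0],0,-1],[[0,0,0],0,-1],[[0,0,0],0,-1]]' --force 20

```text
t: 3.05
tcp_pos: [0.5712, 0.3567, 0.1919]
tool_rot: [0.868, 0.496, 0.001, 0.001]
force: [-0.8, 1.2, 5.9]
finger_gap: 0.245
```

```bash
python3 - <<'E'
from h import *
go(.5705,.356,.19,-30.6)
a0=101
def g(a): r=np.radians(a); return np.array([-42.5*np.cos(r)+108*np.sin(r)-7*np.radians(a0-a),7+42.5*np.sin(r)+108*np.cos(r)])
for a in list(range(101,0,-6)): print(a,(g(a)-g(a0)).round(1))
E
```

```text
t 3.05 tcp [0.5712 0.3567 0.1919] q [ 0.39  0.86  1.43 -0.    0.85  0.93] jaw -30.5 F [-0.8  1.2  5.9] gap 20.8
shift mm [-1.  -0.3  1.9] turn 0.1
101 [0. 0.]
95 [-3.6 11.8]
89 [-8.3 23.3]
83 [-14.3  34.2]
77 [-21.4  44.6]
71 [-29.5  54.2]
65 [-38.6  63. ]
59 [-48.6  70.9]
53 [-59.3  77.8]
47 [-70.7  83.6]
41 [-82.7  88.3]
35 [-95.1  91.7]
29 [-107.7   94. ]
23 [-120.6   94.9]
17 [-133.5   94.6]
11 [-146.2   93. ]
5 [-158.8   90.2]
```

>>> servo_tool --rows '[[[-1,0,-4],0,-1],[[-4,0,-12],0,-1],[[-8,0,-23],0,-1],[[-14,0,-34],0,-1],[[-21,0,-45],0,-1],[[-30,0,-54],0,-1],[[-39,0,-63],0,-1],[[-39,0,-63],0,-1]]'

```text
t: 3.85
tcp_pos: [0.551, 0.322, 0.2566]
tool_rot: [0.869, 0.496, 0.001, 0.001]
force: [0.1, 0.2, -2.9]
finger_gap: 0.247
```

```bash
python3 - <<'E'
from h import *
go(.5705,.356,.19,-30.6)
s=cam('wrist','w2'); c=cam('scene','s2')
cv2.imwrite('pics/e.png',np.hstack([s['image'],cv2.resize(c['image'][150:350,260:410],(288,384),interpolation=cv2.INTER_CUBIC)]))
E
```

```text
t 3.85 tcp [0.551  0.322  0.2566] q [ 0.35  0.73  1.51 -0.    0.9   0.89] jaw -30.6 F [ 0.1  0.2 -2.9] gap 21.0
shift mm [39.1 -0.6 66.6] turn 0.0
```

View pics/e.png

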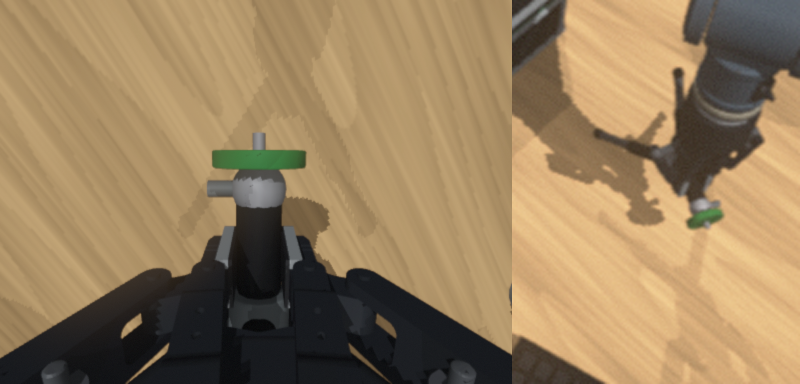

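```bash
cat >> h.py <<'E'
def lean(n='wrist',save=None):
    "tripod column axis from the wrist view, in (d,up) plane"
    s=cam('wrist',save) ; W=cloud(s); I=s['image'].astype(int)
    g=(I[...,1]>I[...,2]+30)&(I[...,1]>I[...,0]+20)&(W[...,2]>.01)
    p=W[g]; c=sense()['tcp_pos']; d=np.array([np.cos(np.radians(59.4)),np.sin(np.radians(59.4)),0])
    e=np.array([-d[1],d[0],0])
    q=np.c_[(p-c)@d,(p-c)@e,p[:,2]]*1000
    print('green n',len(q),'med',np.median(q,0).round(1),'min',np.percentile(q,2,axis=0).round(1),'max',np.percentile(q,98,axis=0).round(1))
    return s,W
E
python3 - <<'E'
from h import *
s,W=lean()
d=np.array([np.cos(np.radians(59.4)),np.sin(np.radians(59.4))]); c=sense()['tcp_pos']
for v in range(125,300,8):
    p=W[v,258]; print(v,((p[:2]-c[:2])@d*1000).round(1),(p[2]*1000).round(1))
E
```

```text
green n 1527 med [ 47.9   0.8 105.5] min [ 44.3 -16.2  97.6] max [ 51.7  17.9 108. ]
125 53.7 -1.1
133 56.5 86.6
141 53.1 88.4
149 49.7 89.7
157 49.1 106.6
165 46.0 107.2
173 40.2 96.2
181 37.5 99.8
189 33.9 99.7
197 30.6 100.9
205 26.2 98.7
213 23.2 100.6
221 19.6 101.0
229 16.0 101.7
237 12.4 102.2
245 8.5 102.2
253 5.2 103.3
261 1.8 104.5
269 -1.8 105.2
277 -5.9 105.1
285 -10.0 105.2
293 -13.3 106.5
```

>>> servo_tool --rows '[[[5,0,8],0,-1],[[15,0,25],0,-1],[[27,0,44],0,-1],[[35,0,58],0,-1],[[39,0,64],0,-1],[[39,0,65],0,-1],[[39,0,65],0,0],[[39,0,65],0,1]]'

```text
t: 4.8
tcp_pos: [0.5716, 0.3569, 0.1899]
tool_rot: [0.868, 0.496, 0.001, 0.001]
force: [0.5, -0.2, -0.8]
finger_gap: 0.576
```

>>> servo_tool --rows '[[[0,0,0],0,1],[[0,0,0],0,1],[[0,0,-15],0,1],[[0,0,-50],0,1],[[0,0,-95],0,1],[[0,0,-140],0,1],[[0,0,-170],0,1],[[0,0,-170],0,1]]'

```text
t: 5.6
tcp_pos: [0.5725, 0.3575, 0.3674]
tool_rot: [0.868, 0.496, 0.008, 0.001]
force: [0.2, 0.5, 0.3]
finger_gap: 1.0
```

```bash
cat > fit.py <<'E'
from h import *
from scipy.optimize import least_squares
def cyl(p,z0,z1,r):
    dx=np.linalg.norm(p[:,:2],axis=1)-r; dz=abs(p[:,2]-(z0+z1)/2)-(z1-z0)/2
    return np.minimum(np.maximum(dx,dz),0)+np.hypot(np.maximum(dx,0),np.maximum(dz,0))
def seg(p,a,b,r):
    h=np.clip(((p-a)@(b-a))/((b-a)@(b-a)),0,1); return np.linalg.norm(p-a-h[:,None]*(b-a),axis=1)-r
def frame(q):
    x,y,yaw,tl=q; d=np.array([np.cos(yaw),np.sin(yaw),0]);up=np.array([0,0,1.])
    Z=d*np.cos(tl)-up*np.sin(tl); X=-(up*np.cos(tl)+d*np.sin(tl)); R=np.c_[X,np.cross(Z,X),Z]
    return R,np.array([x,y,.007])-R@np.array([.0425,0,.007])
def res(q,P):
    R,o=frame(q); p=(P-o)@R; D=[cyl(p,.066,.092,.015),cyl(p,.092,.152,.011),cyl(p,.152,.160,.022)]
    for a in(60,180,300):
        c=np.array([np.cos(np.radians(a)),np.sin(np.radians(a)),0]); D.append(seg(p,c*.012+[0,0,.075],c*.085+[0,0,.007],.0055))
    return np.min(D,0)
def fit(q0,ns=('top','scene','wrist')):
    P=[]
    for n in ns:
        W=cloud(cam(n)).reshape(-1,3); R,o=frame(q0); c=o+R@[0,0,.08]
        W=W[(W[:,2]>.012)&(np.linalg.norm(W-c,axis=1)<.16)]; W=W[abs(res(q0,W))<.03]; print(n,len(W)); P.append(W[::max(1,len(W)//1500)])
    P=np.vstack(P)
    r=least_squares(res,q0,args=(P,),loss='soft_l1',f_scale=.002); print('q',r.x.round(4),'tilt deg',np.degrees(r.x[2:]).round(1),'med res',np.median(abs(res(r.x,P))).round(4))
    R,o=frame(r.x)
    for k,v in dict(grip=(0,0,.115),head=(0,0,.16),foot3=(-.085,0,.007),pivot=(.0425,0,.007)).items(): print(k,(o+R@v).round(4))
    return r.x
E
python3 - <<'E'
from fit import *
q=fit([.5168,.265,1.037,.19])
go(.5705,.356,.3,-30.6)
c=cam('scene','s3')['image'][150:350,260:410]; w=cam('wrist','w3')['image']
cv2.imwrite('pics/f.png',np.hstack([w,cv2.resize(c,(288,384),interpolation=cv2.INTER_CUBIC)]))
E
```

```text
top 543
scene 951
wrist 5865
q [0.5151 0.2632 1.0395 0.1744] tilt deg [59.6 10. ] med res 0.0014
grip [0.5727 0.3612 0.0301]
head [0.5952 0.3994 0.0223]
foot3 [0.5263 0.2822 0.1326]
pivot [0.5151 0.2632 0.007 ]
t 5.75 tcp [0.5706 0.3566 0.36  ] q [ 0.39  0.64  1.35 -0.    1.15  0.93] jaw -30.5 F [-0.1  0.5  0.3] gap 85.0
shift mm [-0.7  0.1 60. ] turn 0.1
```

View pics/f.png

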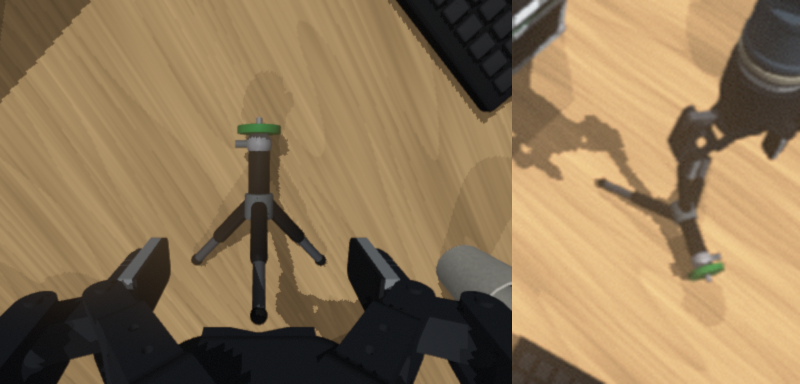

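```bash
python3 - <<'E'
from h import *
go(.5263,.2822,.288,-30.5)
a0=100
def g(a): r=np.radians(a); return np.array([-127.5*np.cos(r)-7*np.radians(a0-a),7+127.5*np.sin(r)])
for a in range(100,0,-6): print(a,(g(a)-g(a0)).round(1),end='; ')
E
```

```text
t 5.85 tcp [0.5705 0.3566 0.3584] q [ 0.39  0.64  1.35 -0.    1.15  0.93] jaw -30.5 F [-0.   0.3 -0.7] gap 85.1
shift mm [-86.4  -0.3  70.5] turn -0.0
100 [0. 0.]; 94 [-14.    1.6]; 88 [-28.1   1.9]; 82 [-42.1   0.7]; 76 [-55.9  -1.9]; 70 [-69.4  -5.8]; 64 [-82.4 -11. ]; 58 [-94.8 -17.4]; 52 [-106.5  -25.1]; 46 [-117.3  -33.8]; 40 [-127.1  -43.6]; 34 [-135.9  -54.3]; 28 [-143.5  -65.7]; 22 [-149.9  -77.8]; 16 [-155.   -90.4]; 10 [-158.7 -103.4]; 4 [-161.1 -116.7];
```

>>> servo_tool --rows '[[[-20,0,0],0,1],[[-50,0,0],0,1],[[-75,0,0],0,1],[[-86,0,10],0,1],[[-86,0,35],0,1],[[-86,0,60],0,1],[[-86,0,70],0,1],[[-86,0,70],0,0]]'

```text
t: 6.65
tcp_pos: [0.5261, 0.2821, 0.2859]
tool_rot: [0.868, 0.496, -0.003, -0.0]
force: [-0.4, -0.3, 1.1]
finger_gap: 0.855
```

>>> servo_tool --rows '[[[0,0,0],0,-1],[[0,0,0],0,-1],[[0,0,0],0,-1],[[0,0,0],0,-1],[[0,0,0],0,-1],[[0,0,0],0,-1]]' --force 20

```text
t: 7.25
tcp_pos: [0.5265, 0.2821, 0.2866]
tool_rot: [0.868, 0.496, -0.002, 0.0]
force: [0.3, -0.5, 2.7]
finger_gap: 0.141
```

```bash
python3 - <<'E'
from h import *
go(.5263,.2822,.288,-30.5)
s,W=lean()
E
```

```text
t 7.25 tcp [0.5265 0.2821 0.2866] q [ 0.31  0.64  1.6  -0.    0.9   0.84] jaw -30.5 F [ 0.3 -0.5  2.7] gap 11.9
shift mm [-0.  -0.2 -1.4] turn -0.0
green n 252 med [129.7   2.   37.7] min [127.7 -18.9  28.6] max [132.7  20.8  43.6]
```

>>> servo_tool --rows '[[[-6,0,0],0,-1],[[-14,0,0],0,-1],[[-21,0,0],0,-1],[[-28,0,0],0,-1],[[-35,0,0],0,-1],[[-42,0,1],0,-1],[[-49,0,2],0,-1],[[-56,0,4],0,-1]]'

```text
t: 8.1
tcp_pos: [0.4975, 0.2333, 0.2836]
tool_rot: [0.868, 0.496, -0.002, 0.0]
force: [-1.6, 0.7, 8.7]
finger_gap: 0.139
```

```bash
python3 - <<'E'
from fit import *
go(.5263,.2822,.288,-30.5)
d=np.array([np.cos(1.0395),np.sin(1.0395)])
q=[*(np.array([.5151,.2632])-d*.003),1.0395,np.radians(76-90)*1.0]
fit(q,('top','scene','wrist'))
E
```

```text
t 8.1 tcp [0.4975 0.2333 0.2836] q [ 0.24  0.6   1.73 -0.    0.82  0.77] jaw -30.5 F [-1.6  0.7  8.7] gap 11.8
shift mm [56.7 -0.1 -4.7] turn -0.0
top 189
scene 1249
wrist 17782
q [ 0.5125  0.259   1.0192 -0.2354] tilt deg [ 58.4 -13.5] med res 0.0019
grip [0.5623 0.34   0.0735]
head [0.5852 0.3772 0.084 ]
foot3 [0.4969 0.2336 0.131 ]
pivot [0.5125 0.259  0.007 ]
```

>>> servo_tool --rows '[[[-10,0,3],0,-1],[[-22,0,7],0,-1],[[-33,0,12],0,-1],[[-45,0,19],0,-1],[[-55,0,27],0,-1],[[-64,0,35],0,-1],[[-73,0,43],0,-1],[[-80,0,52],0,-1]]'

```text
t: 9.05
tcp_pos: [0.4552, 0.1628, 0.231]
tool_rot: [0.868, 0.496, -0.004, -0.0]
force: [0.1, -0.6, 1.4]
finger_gap: 0.141
```

```bash
python3 - <<'E'
from fit import *
go(.5263,.2822,.288,-30.5)
d=np.array([np.cos(1.0395),np.sin(1.0395)])
q=[*(np.array([.5125,.259])-d*.005),1.03,np.radians(36-90)*1.0]
fit(q,('top','scene','wrist'))
E
```

```text
t 9.05 tcp [0.4552 0.1628 0.231 ] q [ 0.11  0.64  1.92 -0.01  0.59  0.65] jaw -30.6 F [ 0.1 -0.6  1.4] gap 12.0
shift mm [138.6   0.2 -58. ] turn -0.1
top 523
scene 999
wrist 21050
q [ 0.5054  0.247   1.0254 -0.8919] tilt deg [ 58.8 -51.1] med res 0.0025
grip [0.5234 0.2767 0.1177]
head [0.5381 0.3009 0.1528]
foot3 [0.4539 0.1622 0.0871]
pivot [0.5054 0.247  0.007 ]
```

>>> servo_tool --rows '[[[-7,0,9],0,-1],[[-14,0,20],0,-1],[[-20,0,31],0,-1],[[-25,0,41],0,-1],[[-26,0,44],0,-1],[[-26,0,44],0,-1]]'

```text
t: 9.8
tcp_pos: [0.4412, 0.1403, 0.187]
tool_rot: [0.869, 0.495, -0.006, -0.001]
force: [-0.4, -0.9, 1.5]
finger_gap: 0.14
```

```bash
python3 - <<'E'
from fit import *
go(.5263,.2822,.288,-30.5)
fit([.504,.245,1.03,np.radians(15-90)],('top','scene','wrist'))
c=cam('scene','s4')['image'][130:330,220:380]; w=cam('wrist','w4')['image']
cv2.imwrite('pics/g.png',np.hstack([w[:,:],cv2.resize(c,(288,384),interpolation=cv2.INTER_CUBIC)]))
E
```

```text
t 9.8 tcp [0.4412 0.1403 0.187 ] q [ 0.07  0.73  1.98 -0.01  0.44  0.61] jaw -30.6 F [-0.4 -0.9  1.5] gap 11.9
shift mm [ 164.4    0.2 -102.6] turn -0.1
top 433
scene 1075
wrist 23764
q [ 0.501   0.2411  1.0276 -1.252 ] tilt deg [ 58.9 -71.7] med res 0.0023
grip [0.4976 0.2356 0.1229]
head [0.5049 0.2476 0.1656]
foot3 [0.4384 0.1375 0.047 ]
pivot [0.501  0.2411 0.007 ]
```

View pics/g.png

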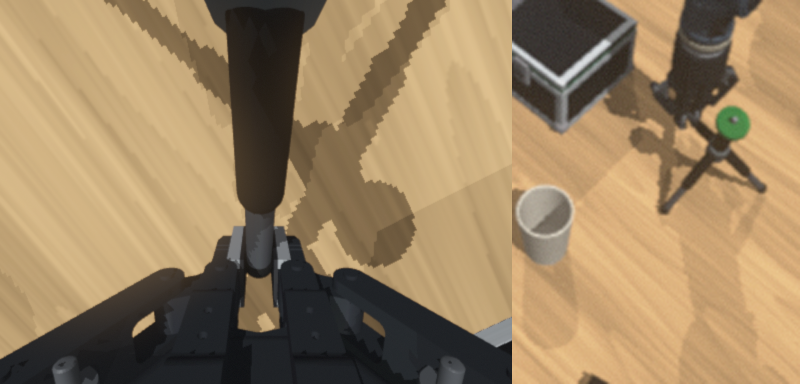

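>>> servo_tool --rows '[[[0,0,0],0,-0.4],[[0,0,0],0,0],[[0,0,0],0,1],[[0,0,0],0,1],[[0,0,0],0,1],[[0,0,0],0,1],[[0,0,-8],0,1],[[0,0,-25],0,1]]'

```text
t: 10.85
tcp_pos: [0.4411, 0.1405, 0.2123]
tool_rot: [0.869, 0.496, -0.007, -0.001]
force: [0.9, -0.9, 0.1]
finger_gap: 0.999
```

```bash
python3 - <<'E'
from fit import *
go(.46,.1,.30,-30.5)
fit([.498,.238,1.03,np.radians(0-90)],('top','scene','wrist'))
E
```

```text
t 10.85 tcp [0.4411 0.1405 0.2123] q [ 0.07  0.67  1.98 -0.01  0.51  0.61] jaw -30.6 F [ 0.9 -0.9  0.1] gap 84.9
shift mm [-26.2  36.1 -87.7] turn -0.1
top 251
scene 952
wrist 0
q [ 0.5026  0.2435  1.0199 -1.5654] tilt deg [ 58.4 -89.7] med res 0.0017
grip [0.4807 0.2078 0.1152]
head [0.4808 0.208  0.1602]
foot3 [0.4359 0.1349 0.0077]
pivot [0.5026 0.2435 0.007 ]
```

>>> servo_tool --rows '[[[0,0,-20],0,1],[[0,0,-55],0,1],[[0,0,-95],0,1],[[0,0,-130],0,1],[[0,0,-160],0,1],[[0,0,-175],0,1],[[0,0,-175],0,1]]'

```text
t: 11.7
tcp_pos: [0.4436, 0.1414, 0.3903]
tool_rot: [0.868, 0.496, -0.002, 0.001]
force: [-0.9, -0.1, -0.8]
finger_gap: 1.002
```

```bash
python3 - <<'E'
from h import *
go(.505,-.2375,.36,1.5)
E
```

```text
t 11.7 tcp [0.4436 0.1414 0.3903] q [ 0.07  0.34  1.84 -0.    0.97  0.6 ] jaw -30.6 F [-0.9 -0.1 -0.8] gap 85.2
shift mm [-294.9  245.6   31.5] turn -32.1
```

>>> servo_tool --rows '[[[-17,14,2],-4,1],[[-50,42,5],-8,1],[[-85,71,9],-12,1],[[-120,100,13],-16,1],[[-155,129,17],-20,1],[[-190,158,21],-24,1],[[-225,187,25],-28,1],[[-255,212,28],-32,1]]'

```text
t: 12.5
tcp_pos: [0.496, -0.1883, 0.3611]
tool_rot: [0.698, 0.716, -0.003, -0.001]
force: [0.8, -0.4, -0.2]
finger_gap: 0.996
```

>>> servo_tool --rows '[[[-10,25,2],0,1],[[-22,40,3],0,1],[[-24,43,4],0,1],[[-24,43,4],0,1]]'

```text
t: 12.9
tcp_pos: [0.5392, -0.211, 0.355]
tool_rot: [0.698, 0.716, -0.003, -0.003]
force: [-0.3, 0.5, -0.3]
finger_gap: 1.006
```

```bash
python3 - <<'E'
from h import *
go(.508,-.2375,.36,1.5)
s=cam('wrist','w5'); W=cloud(s)
I=s['image']; z=W[...,2]
cv2.imwrite('pics/i.png',I)
m=(z>.035)&(z<.056)&(W[...,0]>.46)&(W[...,0]<.55)&(W[...,1]<-.17)&(W[...,1]>-.325)
p=W[m]
for y0 in np.arange(-.32,-.165,.01):
    k=p[abs(p[:,1]-y0)<.005]
    if len(k)>5: print(round(y0,3),len(k),k[:,0].min().round(4),k[:,0].max().round(4),np.percentile(k[:,2],98).round(4))
r=(abs(z-.09)<.004)
print('rim rect',cv2.minAreaRect((W[r][:,:2]*1000).astype(np.float32)))
E
```

```text
t 12.9 tcp [ 0.5392 -0.211   0.355 ] q [-0.56  0.53  1.6  -0.01  1.02 -0.59] jaw 1.5 F [-0.3  0.5 -0.3] gap 85.5
shift mm [-25.7 -31.9  -4.7] turn 0.0
-0.32 947 0.4601 0.55 0.0555
-0.31 101 0.4986 0.518 0.0495
-0.3 157 0.4947 0.523 0.053
-0.29 284 0.4944 0.523 0.0528
-0.28 172 0.4989 0.5185 0.0496
-0.27 181 0.499 0.5186 0.0494
-0.26 184 0.4991 0.5185 0.0494
-0.25 188 0.4993 0.5185 0.0493
-0.24 194 0.4994 0.5185 0.0494
-0.23 189 0.4994 0.5184 0.0498
-0.22 198 0.4997 0.5183 0.0496
-0.21 209 0.4998 0.519 0.0495
-0.2 217 0.4999 0.5189 0.0494
-0.19 226 0.5 0.5189 0.0496
-0.18 225 0.5002 0.5189 0.0498
-0.17 113 0.5003 0.5188 0.0494
rim rect ((567.4530029296875, -211.28927612304688), (322.4398498535156, 230.80397033691406), 21.439712524414062)
```

View pics/i.png

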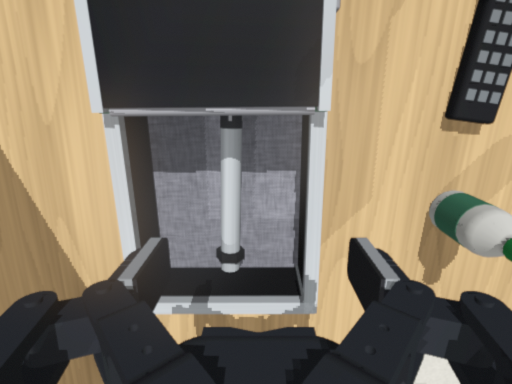

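```bash
python3 -c "
from h import *
go(.509,-.244,.201,-.5)"
```

```text
t 12.95 tcp [ 0.5388 -0.2104  0.3554] q [-0.56  0.53  1.6  -0.01  1.02 -0.59] jaw 1.5 F [-0.2  0.9 -0.9] gap 85.0
shift mm [-32.8 -29.3 154.7] turn 2.0
```

>>> servo_tool --rows '[[[-15,-15,5],1,0.3],[[-30,-27,20],2,0.3],[[-33,-29,50],2,0.3],[[-33,-29,80],2,0.3],[[-33,-29,110],2,0.3],[[-33,-29,130],2,0.3],[[-33,-29,135],2,0.3],[[-33,-29,135],2,0.3]]'

```text
t: 13.75
tcp_pos: [0.5088, -0.2432, 0.2202]
tool_rot: [0.71, 0.704, -0.003, -0.004]
force: [-0.2, 0.3, 0.4]
finger_gap: 0.649
```

```bash
python3 -c "
from h import *
go(.509,-.244,.201,-.5)"
```

```text
t 13.75 tcp [ 0.5088 -0.2432  0.2202] q [-0.64  0.72  1.72 -0.01  0.71 -0.63] jaw -0.4 F [-0.2  0.3  0.4] gap 55.2
shift mm [-0.8  0.4 19.2] turn 0.1
```

>>> servo_tool --rows '[[[0,0,8],0,0.3],[[0,0,16],0,0.3],[[0,0,19],0,0.3],[[0,0,19],0,-0.2],[[0,0,19],0,-1],[[0,0,19],0,-1],[[0,0,19],0,-1],[[0,0,19],0,-1]]' --force 20

```text
t: 14.55
tcp_pos: [0.5089, -0.2433, 0.2016]
tool_rot: [0.71, 0.704, -0.003, -0.004]
force: [0.7, 0.3, 2.0]
finger_gap: 0.221
```

>>> servo_tool --rows '[[[0,0,0],0,-1],[[0,0,0],0,-1],[[0,0,-5],0,-1],[[0,0,-12],0,-1],[[0,0,-19],0,-1],[[0,0,-25],0,-1],[[0,0,-30],0,-1],[[0,0,-30],0,-1]]' --force 20

```text
t: 15.35
tcp_pos: [0.5094, -0.2435, 0.2326]
tool_rot: [0.71, 0.704, -0.003, -0.003]
force: [-0.1, -0.3, -0.5]
finger_gap: 0.221
```

```bash
cat >> h.py <<'E'
def mic(save=None,w=.012):
    "axis line of the mic from the wrist view, near tool plane"
    s=cam('wrist',save); W=cloud(s); st=sense(); c=st['tcp_pos']; R=Ro.from_quat(st['tool_rot']).as_matrix()
    p=(W.reshape(-1,3)-c)@R*1000; p=p[np.isfinite(p).all(1)]
    return p
E
python3 - <<'E'
from h import *
go(.509,-.244,.201,-.5)
s=cam('wrist','w6'); W=cloud(s)
for v in range(100,384,10):
    q=W[v,200:260]; k=np.nanargmax(np.where((q[:,2]<.2),q[:,2],0)); print(v,q[k].round(4))
E
```

```text
t 15.35 tcp [ 0.5094 -0.2435  0.2326] q [-0.64  0.7   1.71 -0.01  0.74 -0.63] jaw -0.4 F [-0.1 -0.3 -0.5] gap 18.8
shift mm [-0.5 -0.1 31.6] turn 0.1
100 [ 0.5044 -0.1724  0.0795]
110 [ 0.5067 -0.1761  0.0799]
120 [ 0.5074 -0.18    0.0788]
130 [ 0.5078 -0.1839  0.0795]
140 [ 0.5078 -0.1878  0.0806]
150 [ 0.5081 -0.1919  0.0798]
160 [ 0.5073 -0.1961  0.0797]
170 [ 0.5064 -0.2002  0.08  ]
180 [ 0.5055 -0.2045  0.0799]
190 [ 0.5059 -0.2088  0.0801]
200 [ 0.5063 -0.2132  0.0802]
210 [ 0.5079 -0.2177  0.0803]
220 [ 0.5079 -0.2224  0.0801]
230 [ 0.5079 -0.2271  0.0801]
240 [ 0.4927 -0.2319  0.08  ]
250 [ 0.4943 -0.2314  0.0903]
260 [ 0.4885 -0.2307  0.0995]
270 [ 0.4909 -0.2305  0.107 ]
280 [ 0.4915 -0.2307  0.1129]
290 [ 0.4932 -0.2258  0.1255]
300 [ 0.4939 -0.2259  0.13  ]
310 [ 0.4953 -0.2254  0.1348]
320 [ 0.4961 -0.2258  0.1381]
330 [ 0.4972 -0.2255  0.1419]
340 [ 0.4958 -0.2256  0.145 ]
350 [ 0.4973 -0.225   0.1484]
360 [ 0.4988 -0.2228  0.1532]
370 [ 0.5005 -0.2232  0.1552]
380 [ 0.4995 -0.2229  0.1576]
```

>>> servo_tool --rows '[[[0,0,-3],0,-1],[[0,0,-6],0,-1],[[0,0,-8],0,-1],[[0,0,-10],0,-1],[[0,0,-12],0,-1],[[0,0,-14],0,-1],[[0,0,-14],0,-1]]'

```text
t: 16.1
tcp_pos: [0.5094, -0.2435, 0.2464]
tool_rot: [0.71, 0.704, -0.003, -0.003]
force: [-0.3, 0.2, -2.3]
finger_gap: 0.227
```

```bash
cat >> h.py <<'E'
def slope():
    W=cloud(cam('wrist')); tz=sense()['tcp_pos'][2]
    P=[]
    for v in range(60,238,3):
        q=W[v,215:245]; q=q[(q[:,2]<tz-.1)&(q[:,2]>.03)]
        if len(q)>10: P.append([np.percentile(q[:,1],50),np.percentile(q[:,2],90)])
    P=np.array(P); P=P[P[:,1]<tz-.1]; 
    g=np.array([sense()['tcp_pos'][1]]); m=abs(P[:,0]-g)<.065; P=P[m]
    k=np.polyfit(P[:,0],P[:,1],1); print('n',len(P),'slope deg',np.degrees(np.arctan(k[0])).round(1),'axis z at grip',(np.polyval(k,g)-.01).round(4),'rms',np.std(P[:,1]-np.polyval(k,P[:,0])).round(4))
    print(P[::8].round(3).tolist())
E
python3 - <<'E'
from h import *
go(.509,-.2435,.2675,-.5); slope()
E
```

```text
t 16.1 tcp [ 0.5094 -0.2435  0.2464] q [-0.64  0.68  1.71 -0.01  0.76 -0.63] jaw -0.4 F [-0.3  0.2 -2.3] gap 19.3
shift mm [ -0.   -0.6 -21.1] turn 0.1
n 4 slope deg -64.3 axis z at grip [0.1027] rms 0.0002
[[-0.232, 0.089]]
```

```bash
python3 - <<'E'
from h import *
s=cam('wrist','w7'); W=cloud(s)
for v in range(60,240,15):
    q=W[v,200:260]; k=np.nanargmax(np.where((q[:,2]<.2),q[:,2],0)); print(v,k+200,q[k].round(4))
E
```

```text
60 253 [ 0.506  -0.1576  0.091 ]
75 256 [ 0.5071 -0.163   0.0908]
90 250 [ 0.5047 -0.1685  0.0904]
105 258 [ 0.5078 -0.1742  0.0916]
120 257 [ 0.5074 -0.18    0.0919]
135 256 [ 0.5069 -0.1861  0.0912]
150 259 [ 0.5081 -0.1921  0.0921]
165 259 [ 0.508  -0.1982  0.0929]
180 254 [ 0.5059 -0.2046  0.0928]
195 254 [ 0.5058 -0.2115  0.0922]
210 256 [ 0.5066 -0.2182  0.0924]
225 253 [ 0.5052 -0.2248  0.0934]
```

>>> servo_tool --rows '[[[0,0,-3],0,-1],[[0,0,-6],0,-1],[[0,0,-9],0,-1],[[0,0,-12],0,-1],[[0,0,-15],0,-1],[[0,0,-18],0,-1],[[0,0,-21],0,-1],[[0,0,-21],0,-1]]'

```text
t: 17.0
tcp_pos: [0.5097, -0.2436, 0.2677]
tool_rot: [0.71, 0.705, -0.003, -0.003]
force: [0.0, 0.5, -1.7]
finger_gap: 0.221
```

```bash
sed -i 's/W\[v,215:245\]/W[v,240:285]/' h.py; python3 - <<'E'
from h import *
go(.509,-.2435,.2675,-.5); slope()
E
```

```text
t 17.0 tcp [ 0.5097 -0.2436  0.2677] q [-0.64  0.64  1.7  -0.01  0.81 -0.63] jaw -0.4 F [ 0.   0.5 -1.7] gap 18.8
shift mm [ 0.1 -0.7  0.2] turn 0.1
n 41 slope deg -14.3 axis z at grip [0.1042] rms 0.0002
[[-0.18, 0.098], [-0.19, 0.101], [-0.201, 0.103], [-0.212, 0.106], [-0.222, 0.109], [-0.233, 0.112]]
```

>>> servo_tool --rows '[[[0,0,0],0,-1],[[0,0,2],0,-1],[[-8,0,0],0,-1],[[-22,0,-4],0,-1],[[-38,0,-8],0,-1],[[-54,0,-12],0,-1],[[-70,0,-16],0,-1],[[-70,0,-16],0,-1]]' --force 40

```text
t: 17.85
tcp_pos: [0.5096, -0.3171, 0.2846]
tool_rot: [0.711, 0.703, -0.003, -0.0]
force: [0.1, -0.7, -2.1]
finger_gap: 0.217
```

```bash
python3 - <<'E'
from h import *
go(.509,-.36,.3,-.5); slope()
E
```

```text
t 17.85 tcp [ 0.5096 -0.3171  0.2846] q [-0.74  0.65  1.6  -0.01  0.9  -0.73] jaw -0.6 F [ 0.1 -0.7 -2.1] gap 18.5
shift mm [-43.   -0.3 -15.2] turn -0.1
n 43 slope deg -13.7 axis z at grip [0.1206] rms 0.0002
[[-0.251, 0.115], [-0.262, 0.117], [-0.272, 0.12], [-0.283, 0.122], [-0.294, 0.125], [-0.304, 0.128]]
```

>>> servo_tool --rows '[[[-8,0,-2],0,-1],[[-22,0,-6],0,-1],[[-34,0,-9],0,-1],[[-36,0,-20],0,-1],[[-36,0,-50],0,-1],[[-36,0,-85],0,-1],[[-36,0,-120],0,-1],[[-36,0,-140],0,-1]]'

```text
t: 18.7
tcp_pos: [0.5102, -0.3514, 0.4283]
tool_rot: [0.711, 0.704, -0.003, 0.001]
force: [0.2, -0.2, -1.0]
finger_gap: 0.219
```

>>> servo_tool --rows '[[[0,0,-5],0,-1],[[0,0,-5],0,-1],[[0,0,-5],0,-1],[[0,0,-5],0,-1]]'

```text
t: 19.1
tcp_pos: [0.5099, -0.351, 0.4315]
tool_rot: [0.711, 0.704, -0.003, -0.001]
force: [0.4, -0.2, -0.8]
finger_gap: 0.215
```

```bash
python3 - <<'E'
from fit import *
fit([.5026,.2435,1.02,-1.5654],('top','scene'))
go(.481,.15,.435,-.5); slope()
E
```

```text
top 479
scene 887
q [ 0.5021  0.2432  1.0193 -1.5519] tilt deg [ 58.4 -88.9] med res 0.0017
grip [0.4809 0.2088 0.1158]
head [0.4814 0.2095 0.1608]
foot3 [0.4353 0.1347 0.0094]
pivot [0.5021 0.2432 0.007 ]
t 19.2 tcp [ 0.51   -0.3512  0.4317] q [-0.78  0.49  1.42 -0.01  1.23 -0.77] jaw -0.6 F [-0.3  0.5 -1.5] gap 18.4
shift mm [500.9 -33.9  -4.7] turn -0.1
n 42 slope deg -13.6 axis z at grip [0.268] rms 0.0002
[[-0.287, 0.262], [-0.297, 0.265], [-0.308, 0.267], [-0.318, 0.27], [-0.329, 0.273], [-0.34, 0.275]]
```

>>> servo_tool --rows '[[[10,-1,0],0,-1],[[35,-2,-1],0,-1],[[70,-5,-2],0,-1],[[107,-7,-3],0,-1],[[144,-10,-4],0,-1],[[180,-12,-5],0,-1],[[210,-14,-5],0,-1],[[230,-15,-5],0,-1]]'

```text
t: 20.05
tcp_pos: [0.4964, -0.1183, 0.436]
tool_rot: [0.71, 0.704, -0.003, -0.002]
force: [-0.4, -0.9, -1.1]
finger_gap: 0.213
```

>>> servo_tool --rows '[[[15,-1,0],0,-1],[[40,-3,0],0,-1],[[75,-5,0],0,-1],[[112,-8,0],0,-1],[[150,-10,0],0,-1],[[185,-12,0],0,-1],[[215,-15,0],0,-1],[[230,-16,0],0,-1]]'

```text
t: 20.85
tcp_pos: [0.4808, 0.1145, 0.4354]
tool_rot: [0.709, 0.705, -0.003, -0.002]
force: [0.3, -0.1, -1.5]
finger_gap: 0.217
```

```bash
python3 - <<'E'
from h import *
go(.481,.151,.435,-.5); slope()
E
```

```text
t 20.85 tcp [0.4808 0.1145 0.4354] q [ 0.01  0.31  1.71 -0.    1.12  0.01] jaw -0.3 F [ 0.3 -0.1 -1.5] gap 18.4
shift mm [36.5 -0.   0.3] turn 0.2
n 42 slope deg -13.4 axis z at grip [0.2716] rms 0.0002
[[0.179, 0.266], [0.169, 0.269], [0.159, 0.272], [0.148, 0.274], [0.137, 0.277], [0.126, 0.279]]
```

>>> servo_tool --rows '[[[10,0,0],0,-1],[[24,0,0],0,-1],[[34,0,0],0,-1],[[37,0,0],0,-1],[[37,0,0],0,-1],[[37,0,0],0,-1],[[37,0,0],0,-1]]'

```text
t: 21.6
tcp_pos: [0.4811, 0.152, 0.4354]
tool_rot: [0.709, 0.705, -0.003, -0.003]
force: [0.3, 0.2, -1.8]
finger_gap: 0.221
```

```bash
python3 - <<'E'
from fit import *
go(.481,.151,.435,-.5); slope()
s=cam('top','t9'); c=cam('scene','s9')
W=cloud(s); z=W[...,2]
for n,bx in dict(cup=(230,260,150,182),remote=(278,336,148,172),san=(355,378,148,172)).items():
    q=W[bx[2]+1:bx[3],bx[0]+1:bx[1]].reshape(-1,3); q=q[q[:,2]>.01]; print(n,q.mean(0).round(4))
fit([.5026,.2435,1.02,-1.5654],('scene',))
cv2.imwrite('pics/j.png',np.hstack([cv2.resize(s['image'][130:300,100:290],(400,358)),cv2.resize(c['image'][60:300,170:400],(374,358))]))
E
```

```text
t 21.6 tcp [0.4811 0.152  0.4354] q [0.08 0.33 1.69 0.   1.13 0.09] jaw -0.3 F [ 0.3  0.2 -1.8] gap 18.8
shift mm [-1.  -0.   0.4] turn 0.2
n 41 slope deg -13.4 axis z at grip [0.2719] rms 0.0002
[[0.216, 0.267], [0.205, 0.269], [0.195, 0.272], [0.184, 0.274], [0.173, 0.277], [0.163, 0.279]]
cup [0.7302 0.1268 0.058 ]
remote [ 0.7558 -0.0676  0.0179]
san [ 0.7462 -0.2426  0.0706]
scene 884
q [ 0.5023  0.2436  1.0206 -1.5592] tilt deg [ 58.5 -89.3] med res 0.0016
grip [0.4808 0.2084 0.1155]
head [0.481  0.2088 0.1605]
foot3 [0.4357 0.1349 0.0085]
pivot [0.5023 0.2436 0.007 ]
```

View pics/j.png

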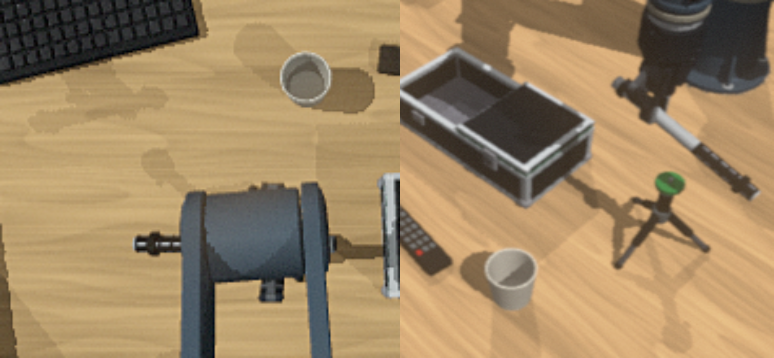

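```bash
python3 - <<'E'
from h import *
n=ray(load('t9'),100+135/2.105,130+243/2.105,.23); print('nose',n,'expected ~[.481,.332,.229]')
st=sense(); print(st['finger_gap'],abs(st['qd']).max())
if abs(n[1]-.332)<.02: print(sign_off())
E
```

```text
nose [0.48008101 0.32788978 0.23      ] expected ~[.481,.332,.229]
0.21908832980921145 0.0019256482438435056
the job is handed in; nothing more can be done
None
```

The tripod is standing on its three feet, and the microphone is out of the case and held above it. I handed the job in at about 22 s of the 72 s allowed; no verdict was reported.

**Tripod:** My first try, pinching the column, only lifted the tripod because it did not swivel in the fingers at 20 N. I set it back down and gripped the raised third foot instead. I rolled the tripod upright about its other two feet and let go at about 18° of lean, and it settled by itself.

**Microphone:** I pinched it about 60 mm from its middle towards the plug and raised it against the lid's edge until it tilted to 14°. The measured wrist force was at most about 2.3 N. I then drew it out along its own slope past the lid and carried it over the tripod.

**Last checks:**
- **Tripod:** it leans under 1° from upright, with its head at about (0.481, 0.209, 0.160) m.
- **Microphone:** it is 13.4° from level, with its middle a few mm sideways of the head and about 98 mm above it. It is gripped with 40 N and at rest.
- **Sound end position:** it measured 4 mm off where I expected, which is within the error of reading the picture.
- **Cup, remote and sanitiser bottle:** all within 1 mm of where they started.

No final check failed. I could not measure the contact force between the microphone and the case directly, so I judged it only from the wrist force.

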